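# Open a tight paint jar in the bench clamp

## Robot

A 6-joint arm with a two-finger parallel gripper is mounted at the origin on the work surface. World frame = base frame: x ahead of the robot, y to its left, z up, the work surface at z = 0. Lengths are in m, angles in degrees, forces in N, time in s.
With the tool pointing down it reaches from about 0.325 to 0.75 m from the base axis. Payload 7.6 kg.
Tool frame: the origin (TCP) lies midway between the tips of the shut fingers; the grasp point (between the pads) lies 19 mm behind it (env.grip_depth is the distance from the TCP to the grasp point, in m); z points along the fingers, y is the direction in which the jaws open and shut (so a half turn about z gives the same grasp; the last joint's range is limited). The gripper opens to 85 mm and grips with 20 to 120 N. Pads are 22 mm wide; open, the fingers measure 114 mm over their backs; the gripper's body (76 mm by 85 mm) begins 54 mm behind the grasp point. The pads swing forward as they close: fully open they stand 13 mm farther back than shut.
Start: joints at [67.42, 2.991, 80.254, -0, 96.75, -4.028], TCP at [0.167, 0.498, 0.231] pointing down, gripper open.
Joint ranges: [-166.34, 166.34], [-52.06, 124.39], [6.96, 135.62], [-60.46, 240.46], [14.63, 156.25], [-167.68, 167.68]. Speed limits (degrees/s): [147.25, 147.25, 172.46, 180, 180, 180].

## Interface

Orientations are given as a 3x3 rotation matrix whose columns are the frame's x, y, z axes.
In Python, from workcell import readout, optics, job, env gives the robot as it stands.
- The arm moves only by the tool move_arm, never from a script. Its argument "steps" is one flat list of numbers, 7 for each row, row after row: the shift along the tool's x, y, z in mm, then the turn, a rotation vector about the tool's x, y, z in rad, then the opening, from -1 (shut) to 1 (fully open). In form: [tx, ty, tz, rx, ry, rz, claw, tx, ty, tz, rx, ry, rz, claw, ...]. A call has exactly 10 rows; each row shifts and turns the commanded pose from where the row before left it, along the tool's axes as they then stand; what a row does not reach is not made up. A row lasts 1/12 s, in which the tool goes at most 41.7 mm and 7.16 degrees, less where a joint would pass 70% of its speed; a pose out of reach is approached as far as the arm can. A call is refused whole if a number of a shift passes 41.7 or a number of a turn 0.125, either way. A call with a gripper value outside its range is refused whole. The fingers move at their own pace and stop on an object; "newtons" is the grip in N (left out, the last holds). Time passes only in rows, so rows that do not move let the fingers close, or fill a call up. It gives the time, the measured TCP pose, the force and the opening at its end, in the units of the state.
- readout.sense(): the state, without advancing time (a new reading comes with each control period).
- optics.get_image(name): name is "scene" or "top" or "wrist"; returns a dict with "img" (384x512x3 uint8, red, green, blue), "range_z" (384x512 float32, m along the optical axis (not along the pixel's ray), 0 where there is no reading), "fov_y" (degrees; the focal length in pixels is half the picture's height over the tangent of half this angle, whatever the lens; pixels are square), "cx", "cy" (the principal point, pixels), "distortion" ([k1, k2, p1, p2, k3] as OpenCV has them; the pictures are not rectified), "origin" and "attitude" of the camera in the world; the wrist camera has in their place "tool_from_camera" (4x4, takes a point from camera to tool coordinates, whose origin is the TCP and whose axes are the flange's). Camera axes: x right, y down, z forward; pixel columns grow to the right and rows downward; lengths in m; the calibration is good to about 2 mm. A picture is of the moment at which its call begins: read the wrist's pose just before it.
- job.hand_in(): hands the job in, once; it reports no verdict.
The state is a dict: "time_s": time; "joints": joint angles; "qd": joint speeds; "tau": joint torques, N m; "tool_pos": TCP position; "orientation": TCP orientation; "contact_force": force on the tool from outside, world axes, zero at the start; "moment": the same for the moment, N m; "gripper_width": finger opening in m.
Only numpy, scipy, OpenCV 4.12 (cv2) and the standard library are available. Lean on these libraries where they do the work, as an engineer would, in place of code of your own. Each camera call takes 0.05 s, during which the arm holds its last target. There are 200 camera calls.

## Task

Swing the clamp lever all the way round so the clamp braces the paint jar, then unscrew the jar's tight cap anticlockwise, stop turning as soon as its threads let go, and lift it straight up. Finish still holding the cap level in the gripper a few centimetres above the jar's open mouth, with the jar left standing in the closed clamp; do not pull the cap before it is loose, and leave the other things on the table alone.

Things in the scene. Friction and masses are not known exactly. Their poses are not given: they have to be found in the camera images.
- holder: Wooden jar clamp fixed to the table: board 100 x 225 x 12 mm (x, y, z). Origin on the table under the jar's place; z up, yaw within 0.3 rad of 0. Fixed rubber V jaw on its +y side (60 mm high, block behind it to y = +67 mm), sliding pad on its -y side (57 mm high). Closing the lever pushes the jar up to 5 mm into the V jaw and grips it with 40 to 60 N; open, the jar is not held.
- lever (a joint): Angle of the steel clamp lever about its upright pivot (rad): 0 open, 1.4 end stop, fully closed; grows anticlockwise seen from above; starts between 0 and 0.12. It stays where it is left. It takes about 11 N at the post, rising to about 17 N in the last third as the pad squeezes the jar.
- lever_post (a point): Centre of the top of the upright black round post (18 mm diameter, 55 mm tall, top 108 mm above the table) on the end of the lever arm (arm's top 53 mm above the table); grip or push it here. It moves on a level circle of radius 85 mm about lever_pivot: in the holder's frame its direction from the pivot is 200 degrees (from +x, anticlockwise) at joint 0, 280 at 1.4.
- lever_pivot (a point): Point on the lever's upright turning axis, at the height of the post's top (108 mm above the table); fixed in the holder's frame at (0, -95, 108) mm.
- jar: The round glass paint jar in the clamp: body 64 mm diameter up to 62 mm, shoulder to a neck of 38 mm diameter, mouth 100 mm above its base; about 0.4 kg. Origin at the centre of its base, z up; its yaw is arbitrary. Loose: stands on the clamp's board.
- cap: Black ribbed screw cap on that jar: round, 54 to 55 mm diameter, 24 mm tall, 0.04 kg. Origin at the centre of its open lower edge, z up. Screwed down, its origin is 80 mm above the jar's origin, its top 116 mm above the table. It opens anticlockwise seen from above and does not rise while turning (only 1.5 mm of play until its threads let go).
- thread (a joint): How far the cap is unscrewed relative to the jar (rad): 0 tight. Turning takes about 0.6 N m throughout. The threads let go at about 1.15 to 1.2 rad (the cap itself turns up to 0.06 rad more than this reads); from there to 1.75 the cap lifts straight off freely; it must not be turned past 1.75.
- jar_shut: Bystander: another closed paint jar with a black cap, 64 mm diameter, 104 mm tall, standing loose on the table outside the clamp. Origin at the centre of its base.
- pot_small: Bystander: small paint pot with a white cap, 44 mm diameter, 55 mm tall, beyond the clamp. Origin at the centre of its base.
- pot_blue: Bystander: small paint pot with a black cap, 48 mm diameter, 60 mm tall. Origin at the centre of its base.
- whistle_a: Bystander: unpainted white clay whistle shaped as a little horse, about 85 x 46 x 74 mm, to the left of the clamp. Origin at the centre of its base.
- whistle_b: Bystander: another such clay whistle. Origin at the centre of its base.
- cup: Bystander: clear plastic cup, 68 mm rim diameter, 85 mm tall. Origin at the centre of its base.
- brush: Bystander: paint brush lying on the table, 170 mm long. Origin at its underside, x along it.
Not all that is in view belongs to the job. Leave any green look-alike of the cap alone. Leave any pink look-alike of the jar alone.

How it is judged:
By the outcome, as a careful person would: the job done as asked, in the order asked, and still so for the second after the job is handed in, while the arm keeps its last pose, push and grip.
It also fails if it takes over 45 s, if anything falls off the work surface, if the arm or the gripper's body presses on something with over 40 N, if the wrist force passes 120 N, or if a joint passes its speed limit or range.

## Working session

There is one attempt and no reset: what is moved stays moved. The work goes in short steps, Python scripts to look and compute and a tool call to move; the robot and the scene stay as the last step left them, time stands still between calls to the robot, and variables do not carry over. Pictures are saved under pics/ and viewed, about 8 in all and at most 12, crops included, and the job is handed in when it is done.

Besides the shell and the picture viewer there is one more tool, called after "Call:" as a command line: name --argument value ..., lists and objects as JSON in quotes. move_arm: Moves the arm, as the interface text tells. Its arguments: {"type":"object","properties":{"steps":{"type":"array","items":{"type":"number"}},"newtons":{"type":"number"}},"required":["steps"]}

```bash
ls; mkdir -p pics
cat > h.py <<'E'
import numpy as np, cv2
from workcell import readout, optics, job, env
def K(im):
    f=im["img"].shape[0]/2/np.tan(np.radians(im["fov_y"])/2)
    return np.array([[f,0,im["cx"]],[0,f,im["cy"]],[0,0,1.]])
def pose(im,st=None):
    if "origin" in im: return np.array(im["attitude"]),np.array(im["origin"])
    T=np.array(im["tool_from_camera"]);R=np.array(st["orientation"]);p=np.array(st["tool_pos"])
    return R@T[:3,:3], R@T[:3,3]+p
def cloud(im,st=None):
    R,o=pose(im,st);h,w=im["range_z"].shape
    u,v=np.meshgrid(np.arange(w),np.arange(h))
    q=cv2.undistortPoints(np.stack([u,v],-1).reshape(-1,1,2).astype(np.float64),K(im),np.array(im["distortion"],float)).reshape(h,w,2)
    d=im["range_z"].astype(float)
    P=np.dstack([q*d[...,None],d])@R.T+o
    P[d<=0]=np.nan
    return P
def plane(im,uv,z,st=None):
    R,o=pose(im,st)
    q=cv2.undistortPoints(np.array(uv,float).reshape(-1,1,2),K(im),np.array(im["distortion"],float)).reshape(-1,2)
    r=np.c_[q,np.ones(len(q))]@R.T
    return o+r*((z-o[2])/r[:,2])[:,None]
def save(im,n): cv2.imwrite("pics/"+n,im["img"][...,::-1])
E
python3 - <<'E'
from h import *
st=readout.sense();print(st)
for n in("scene","top"):
    im=optics.get_image(n);save(im,n+".png");print(n,im["origin"],im["fov_y"],im["distortion"],np.array(im["attitude"]).round(2).tolist())
    np.save(n+".npy",im,allow_pickle=True)
E
```

```text
pics
{'time_s': 0.0, 'joints': array([ 6.74213599e+01,  3.02743241e+00,  8.03140012e+01, -9.32404152e-05,
        9.67481704e+01, -4.02859821e+00]), 'qd': array([ 0.00303211, -0.00220289, -0.0530015 ,  0.07100665,  0.04217186,
       -0.06626545]), 'tau': array([ 5.62463520e-04, -3.81670260e+01, -3.60188842e+01, -7.19944160e-05,
        6.23733606e-03,  9.48435485e-06]), 'tool_pos': array([0.16688934, 0.49745236, 0.23046182]), 'orientation': array([[-9.48046068e-01,  3.18132509e-01, -5.98963303e-04],
       [ 3.18133055e-01,  9.48044974e-01, -1.44463933e-03],
       [ 1.08257414e-04, -1.56013466e-03, -9.99998777e-01]]), 'contact_force': array([-0.1856318 , -0.30073898,  0.50372485]), 'moment': array([-0.01065667, -0.01641998,  0.0187547 ]), 'gripper_width': 0.08501671384671636}
scene [1.02952346 0.50945512 1.09352036] 48.87626566893759 [-0.06325946  0.          0.          0.          0.        ] [[-0.72, 0.55, -0.41], [0.69, 0.59, -0.42], [0.01, -0.58, -0.81]]
top [ 0.43289222 -0.01938137  1.34093646] 54.94450353805296 [-0.06253517  0.          0.          0.          0.        ] [[-0.03, -1.0, 0.08], [-1.0, 0.03, -0.0], [0.0, -0.08, -1.0]]
```

View pics/top.png

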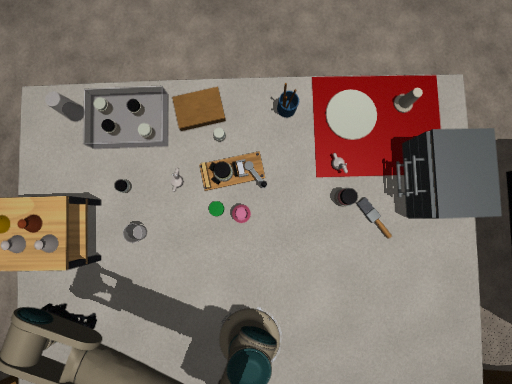

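View pics/scene.png

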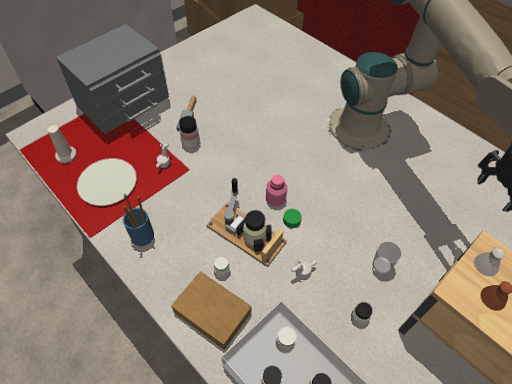

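The top view (up = +x, left = +y) shows the clamp around (232,170). The cap is near (221,170), the lever post near (263,184), the green cap at (216,208) and the pink jar at (241,213). Next I measure them with depth.

Run:
```python
from h import *
for n in("top","scene"):
    im=np.load(n+".npy",allow_pickle=True).item();P=cloud(im);g=im["img"].astype(int)
    reg=(P[...,0]>0.3)&(P[...,0]<0.62)&(P[...,1]>-.2)&(P[...,1]<.16)
    dark=(g.max(2)<75)
    m=(reg&dark&(P[...,2]>.09)).astype(np.uint8)
    k,l,s,c=cv2.connectedComponentsWithStats(m)
    for i in range(1,k):
        if s[i,4]>5:
            q=P[l==i];print(n,"dark",s[i].tolist(),np.nanmedian(q,0).round(4),np.nanmin(q,0).round(3),np.nanmax(q,0).round(3))
    hs=cv2.cvtColor(im["img"],cv2.COLOR_RGB2HSV)
    b=(reg&(hs[...,0]>8)&(hs[...,0]<25)&(hs[...,1]>90)&(P[...,2]<.03)&(P[...,2]>.004)).astype(np.uint8)
    q=P[b>0][:,:2].astype(np.float32);print("board",len(q),cv2.minAreaRect(q))
im=np.load("top.npy",allow_pickle=True).item()
print(plane(im,[[221,170],[263,184]],.112))
c=cv2.resize(im["img"][140:230,170:290],None,fx=6,fy=6,interpolation=cv2.INTER_CUBIC);cv2.imwrite("pics/c1.png",c[...,::-1])
```

```text
top dark [214, 162, 17, 16, 211] [0.5931 0.075  0.1168] [0.567 0.049 0.094] [0.618 0.102 0.123]
top dark [262, 181, 5, 5, 22] [ 0.5437 -0.0644  0.1075] [ 0.537 -0.071  0.101] [ 0.551 -0.058  0.111]
board 531 ((0.5901378989219666, 0.04575887322425842), (0.08477415889501572, 0.22484596073627472), 7.984646797180176)
scene dark [232, 179, 5, 7, 28] [ 0.5468 -0.0574  0.1035] [ 0.542 -0.067  0.091] [ 0.553 -0.052  0.108]
scene dark [245, 211, 20, 20, 302] [0.5986 0.083  0.1131] [0.57  0.054 0.091] [0.62  0.106 0.12 ]
board 314 ((0.5792378187179565, 0.04608829319477081), (0.0842110738158226, 0.22718408703804016), 1.1798710823059082)
[[ 0.59118746  0.07829808  0.112     ]
 [ 0.54004992 -0.06098087  0.112     ]]
```

View pics/c1.png

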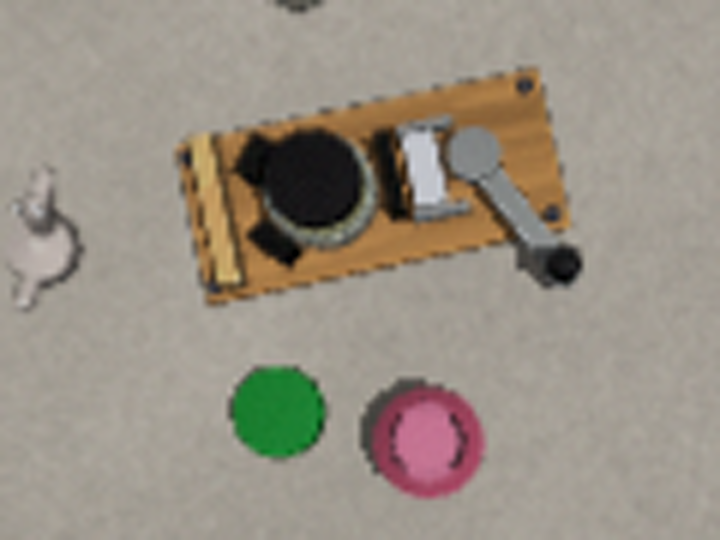

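The crop shows the board tilted (yaw about +0.2) and the lever open. The pivot is at crop (473,153) and the post at (563,264). Taking cap ≈ (0.593, 0.075) and post ≈ (0.544, -0.064), the arm radius works out to about 82 mm at about 203°, which agrees with the description. I'll move over the post with the jaw across the arm and check from near.

Call:
move_arm --steps '[-26.8,-20.6,-3.5,0,0,0,1,-26.8,-20.6,-3.5,0,0,0,1,-26.8,-20.6,-3.5,0,0,0,1,-26.8,-20.6,-3.5,0,0,0,1,-26.8,-20.6,-3.5,0,0,0,1,-26.8,-20.6,-3.5,0,0,0,1,-26.8,-20.6,-3.5,0,0,0,1,-26.8,-20.6,-3.5,0,0,0,1,-26.8,-20.6,-3.5,0,0,0,1,-26.8,-20.6,-3.5,0,0,0,1]'

```text
time_s: 0.93
tool_pos: [0.356, 0.2156, 0.2663]
orientation: [[-0.948, 0.318, -0.0], [0.318, 0.948, 0.0], [0.0, -0.0, -1.0]]
contact_force: [0.7, -1.3, -0.8]
gripper_width: 0.0857
```

Call:
move_arm --steps '[-26.8,-20.6,-3.5,0,0,0,1,-26.8,-20.6,-3.5,0,0,0,1,-26.8,-20.6,-3.5,0,0,0,1,-26.8,-20.6,-3.5,0,0,0,1,-26.8,-20.6,-3.5,0,0,0,1,-26.8,-20.6,-3.5,0,0,0,1,-26.8,-20.6,-3.5,0,0,0,1,-26.8,-20.6,-3.5,0,0,0,1,-26.8,-20.6,-3.5,0,0,0,1,-26.8,-20.6,-3.5,0,0,0,1]'

```text
time_s: 1.77
tool_pos: [0.5446, -0.065, 0.3009]
orientation: [[-0.948, 0.318, -0.001], [0.318, 0.948, 0.0], [0.001, 0.0, -1.0]]
contact_force: [0.5, 0.9, 0.7]
gripper_width: 0.0852
```

Call:
move_arm --steps '[0,0,0,0,0,0.12,0,0,0,0,0,0,0.12,0,0,0,0,0,0,0.12,0,0,0,0,0,0,0.12,0,0,0,0,0,0,0.12,0,0,0,0,0,0,0.12,0,0,0,0,0,0,0.12,0,0,0,0,0,0,0.12,0,0,0,0,0,0,0.12,0,0,0,0,0,0,0.12,0]'

```text
time_s: 2.6
tool_pos: [0.544, -0.0634, 0.3007]
orientation: [[-0.041, 0.999, -0.001], [0.999, 0.041, 0.0], [0.0, -0.001, -1.0]]
contact_force: [0.6, 0.1, 0.0]
gripper_width: 0.0425
```

Call:
move_arm --steps '[0,0,0,0,0,0.12,0,0,0,0,0,0,0.12,0,0,0,0,0,0,0.12,0,0,0,0,0,0,0.12,0,0,0,0,0,0,0.12,0,0,0,0,0,0,0.12,0,0,0,0,0,0,0.12,0,0,0,0,0,0,0.12,0,0,0,0,0,0,0.06,0,0,0,0,0,0,0,0]'

```text
time_s: 3.43
tool_pos: [0.544, -0.0634, 0.3008]
orientation: [[0.828, 0.561, -0.001], [0.561, -0.828, 0.0], [-0.001, -0.001, -1.0]]
contact_force: [-0.3, -0.1, 0.1]
gripper_width: 0.0426
```

```bash
cat > near.py <<'E'
from h import *
import sys
n=sys.argv[1]
st=readout.sense();im=optics.get_image("wrist");save(im,n+".png");P=cloud(im,st);g=im["img"]
print(st["time_s"],st["tool_pos"].round(4),st["orientation"].round(3).tolist(),st["joints"].round(1),st["contact_force"].round(1),st["gripper_width"])
hs=cv2.cvtColor(g,cv2.COLOR_RGB2HSV)
dark=g.max(2)<75
reg=(P[...,0]>.4)&(P[...,0]<.75)&(P[...,1]>-.25)&(P[...,1]<.2)
m=(reg&dark&(P[...,2]>.085)&(P[...,2]<.13)).astype(np.uint8)
k,l,s,c=cv2.connectedComponentsWithStats(m)
for i in range(1,k):
    if s[i,4]>60:
        z=.116 if s[i,2]*s[i,3]>0 and np.nanmax(P[l==i][:,2])>.113 else .108
        t=(l==i)&(abs(P[...,2]-z)<.004)
        if t.sum()<30: continue
        (e,ax,a)=cv2.fitEllipse(max(cv2.findContours(t.astype(np.uint8),0,cv2.CHAIN_APPROX_NONE)[0],key=len))
        q=plane(im,[e],z,st)[0]
        print("dark",s[i].tolist(),np.nanmedian(P[t],0).round(4),"ellipse",np.round(e,1),np.round(ax,1),q.round(4))
b=(reg&(hs[...,0]>8)&(hs[...,0]<25)&(hs[...,1]>90)&(abs(P[...,2]-.012)<.006))
q=P[b][:,:2].astype(np.float32);print("board",len(q),cv2.minAreaRect(q) if len(q)>20 else '')
E
python3 near.py w1
```

```text
3.4333 [ 0.544  -0.0634  0.3008] [[0.828, 0.561, -0.001], [0.561, -0.828, 0.0], [-0.001, -0.001, -1.0]] [-10.5   6.5  68.7   0.  104.9  45.4] [-0.3 -0.1  0.1] 0.04262269951877944
dark [132, 7, 64, 65, 3178] [0.5935 0.0741 0.1152] ellipse [161.6  38.5] [58.5 62.7] [0.5935 0.0737 0.116 ]
dark [251, 156, 16, 20, 263] [ 0.5438 -0.0652  0.1071] ellipse [258.8 167.1] [15.4 16.1] [ 0.5439 -0.0651  0.108 ]
board 6401 ((0.6006062626838684, 0.04537532478570938), (0.09884428977966309, 0.22303204238414764), 10.614067077636719)
```

View pics/w1.png

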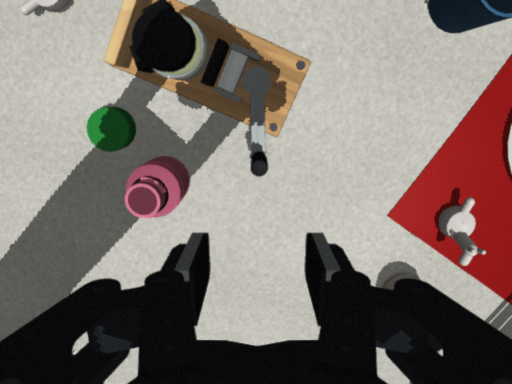

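The wrist view shows the cap at (162,38), the post top at (259,167) and the lever's pivot disc at about (257,80). The pink jar at (150,195) is clear of the fingers. Next I measure the pivot disc itself.

Run:
```python
from h import *
st=readout.sense();im=optics.get_image("wrist");P=cloud(im,st)
print(P[80,257],P[110,258])
m=((abs(P[...,2]-P[80,257,2])<.005)&(abs(P[...,0]-P[80,257,0])<.1)&(abs(P[...,1]-P[80,257,1])<.1)).astype(np.uint8)
k,l,s,c=cv2.connectedComponentsWithStats(m);i=l[80,257];print(s[i])
d=cv2.distanceTransform((l==i).astype(np.uint8),cv2.DIST_L2,5);v,u=np.unravel_index(d.argmax(),d.shape);print(u,v,d.max(),P[v,u])
ok=np.argwhere(d>d.max()-.7);print(ok.mean(0),np.nanmean(P[ok[:,0],ok[:,1]],0))
c=cv2.resize(im["img"][50:190,200:310],None,fx=4,fy=4);cv2.imwrite("pics/c2.png",c[...,::-1])
```

```text
[ 0.61331603 -0.01546441  0.05388871] [ 0.58747712 -0.03448637  0.05077381]
[ 242   66   29   96 1460]
255 77 10.596899 [ 0.61470947 -0.01188907  0.05338963]
[ 78.46153846 253.92307692] [ 0.61275717 -0.01181782  0.05416203]
```

View pics/c2.png

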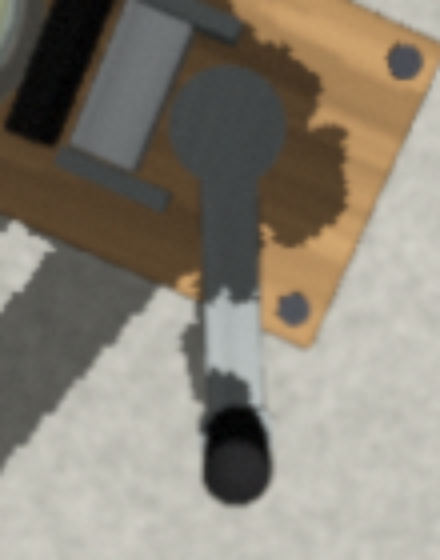

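Pivot ≈ (0.6125, -0.016) and post (0.544, -0.065) give a radius of 84 mm at 205° in the holder frame, so the joint reads about 0.085. The remaining turn is about 1.31 rad. Next I descend and grip.

Call:
move_arm --steps '[-1,1.4,28,0,0,0,0,0,0,28,0,0,0,0,0,0,28,0,0,0,0,0,0,28,0,0,0,0,0,0,28,0,0,0,0,0,0,28,0,0,0,0,0,0,28,0,0,0,0,0,0,20,0,0,0,0,0,0,10,0,0,0,0,0,0,0,0,0,0,0]'

```text
time_s: 4.37
tool_pos: [0.5426, -0.0648, 0.0727]
orientation: [[0.826, 0.564, -0.005], [0.564, -0.826, 0.001], [-0.003, -0.004, -1.0]]
contact_force: [-1.0, -0.4, -0.8]
gripper_width: 0.0429
```

Call:
move_arm --steps '[0,0,0,0,0,0,-1,0,0,0,0,0,0,-1,0,0,0,0,0,0,-1,0,0,0,0,0,0,-1,0,0,0,0,0,0,-1,0,0,0,0,0,0,-1,0,0,0,0,0,0,-1,0,0,0,0,0,0,-1,0,0,0,0,0,0,-1,0,0,0,0,0,0,-1]' --newtons 40

```text
time_s: 5.2
tool_pos: [0.545, -0.0651, 0.0773]
orientation: [[0.826, 0.563, 0.003], [0.563, -0.826, -0.0], [0.002, 0.002, -1.0]]
contact_force: [-1.7, 1.4, 7.6]
gripper_width: 0.0171
```

Call:
move_arm --steps '[0.1,4.2,0,0,0,-0.05,-1,0.1,4.2,0,0,0,-0.05,-1,0.1,4.2,0,0,0,-0.05,-1,0.1,4.2,0,0,0,-0.05,-1,0.1,4.2,0,0,0,-0.05,-1,0.1,4.2,0,0,0,-0.05,-1,0.1,4.2,0,0,0,-0.05,-1,0.1,4.2,0,0,0,-0.05,-1,0.1,4.2,0,0,0,-0.05,-1,0.1,4.2,0,0,0,-0.05,-1]'

```text
time_s: 6.03
tool_pos: [0.5759, -0.091, 0.0773]
orientation: [[0.453, 0.892, 0.002], [0.892, -0.453, 0.003], [0.003, 0.0, -1.0]]
contact_force: [-4.5, 8.9, 8.0]
gripper_width: 0.0165
```

Call:
move_arm --steps '[0.1,4.2,0,0,0,-0.05,-1,0.1,4.2,0,0,0,-0.05,-1,0.1,4.2,0,0,0,-0.05,-1,0.1,4.2,0,0,0,-0.05,-1,0.1,4.2,0,0,0,-0.05,-1,0.1,4.2,0,0,0,-0.05,-1,0.1,4.2,0,0,0,-0.05,-1,0.1,4.2,0,0,0,-0.05,-1,0.1,4.2,0,0,0,-0.05,-1,0.1,4.2,0,0,0,-0.05,-1]'

```text
time_s: 6.87
tool_pos: [0.6158, -0.0995, 0.0773]
orientation: [[-0.03, 1.0, -0.0], [1.0, 0.03, 0.004], [0.004, -0.0, -1.0]]
contact_force: [-8.9, 12.0, 10.6]
gripper_width: 0.0167
```

Call:
move_arm --steps '[0.1,4.2,0,0,0,-0.05,-1,0.1,4.2,0,0,0,-0.05,-1,0.1,4.2,0,0,0,-0.05,-1,0.1,4.2,0,0,0,-0.05,-1,0.1,4.2,0,0,0,-0.05,-1,0.1,4.2,0,0,0,-0.05,-1,0,1.7,0,0,0,-0.02,-1,0,1,0,0,0,0,-1,0,0,0,0,0,0,-1,0,0,0,0,0,0,-1]'

```text
time_s: 7.7
tool_pos: [0.6413, -0.095, 0.0772]
orientation: [[-0.341, 0.94, -0.005], [0.94, 0.341, 0.002], [0.004, -0.004, -1.0]]
contact_force: [-18.6, 8.1, 12.4]
gripper_width: 0.0167
```

Run:
```python
from h import *
st=readout.sense();p=st["tool_pos"][:2]-[.6125,-.0162];print(np.hypot(*p),np.degrees(np.arctan2(p[1],p[0])),st["contact_force"],st["joints"].round(1))
```

```text
0.08393174600215561 -69.9465536905717 [-18.60601128   8.05229937  12.42114515] [-11.7  28.3  68.    0.1  84.  -31.7]
```

Near the end, with tangential force about 17 N. I'll push slightly more to confirm the stop.

Call:
move_arm --steps '[0,0.8,0,0,0,-0.01,-1,0,0.8,0,0,0,-0.01,-1,0,0.8,0,0,0,-0.01,-1,0,0,0,0,0,0,-1,0,0,0,0,0,0,-1,0,0,0,0,0,0,-1,0,0,0,0,0,0,-1,0,0,0,0,0,0,-1,0,0,0,0,0,0,-1,0,0,0,0,0,0,-1]'

```text
time_s: 8.53
tool_pos: [0.6429, -0.0944, 0.0772]
orientation: [[-0.369, 0.929, -0.006], [0.929, 0.369, 0.002], [0.005, -0.005, -1.0]]
contact_force: [-22.2, 6.6, 14.9]
gripper_width: 0.0165
```

Call:
move_arm --steps '[0,1,0,0,0,-0.01,-1,0,1,0,0,0,-0.01,-1,0,1,0,0,0,-0.01,-1,0,0,0,0,0,0,-1,0,0,0,0,0,0,-1,0,0,0,0,0,0,-1,0,0,0,0,0,0,-1,0,0,0,0,0,0,-1,0,0,0,0,0,0,-1,0,0,0,0,0,0,-1]'

```text
time_s: 9.37
tool_pos: [0.6429, -0.0943, 0.077]
orientation: [[-0.395, 0.919, -0.014], [0.919, 0.395, 0.002], [0.007, -0.012, -1.0]]
contact_force: [-38.2, 3.9, 20.9]
gripper_width: 0.017
```

The position stopped while the force rose, so the end stop is reached. Relieve, release and rise.

Call:
move_arm --steps '[0,-1.5,0,0,0,0,-1,0,-1.5,0,0,0,0,-1,0,0,0,0,0,0,0,0,0,0,0,0,0,0,0,0,0,0,0,0,0,0,0,0,0,0,0,0,0,0,0,0,0,0,0,0,0,0,0,0,0,0,0,0,-30,0,0,0,0,0,0,-40,0,0,0,0,0,0,-40,0,0,0,0]'

```text
validation failed for argument at $.st...
```

Call:
move_arm --steps '[0,0,-40,0,0,0.12,1,0,0,-40,0,0,0.12,1,0,0,-20,0,0,0.12,1,0,0,0,0,0,0.12,1,0,0,0,0,0,0.12,1,0,0,0,0,0,0.12,1,0,0,0,0,0,0.12,1,0,0,0,0,0,0.12,1,0,0,0,0,0,0,1,0,0,0,0,0,0,1]'

```text
time_s: 10.2
tool_pos: [0.6482, -0.0948, 0.1758]
orientation: [[0.522, 0.853, 0.001], [0.853, -0.522, -0.0], [0.0, 0.001, -1.0]]
contact_force: [0.5, 0.2, -0.1]
gripper_width: 0.0853
```

```bash
python3 near.py w2
```

```text
10.2 [ 0.6482 -0.0948  0.1758] [[0.522, 0.853, 0.001], [0.853, -0.522, -0.0], [0.0, 0.001, -1.0]] [-11.5  25.3  60.4   0.   94.2  19.9] [ 0.5  0.2 -0.1] 0.08534627923673896
dark [0, 0, 83, 63, 4677] [0.593  0.0643 0.1151] ellipse [29.4 26.1] [62.4 72.5] [0.5941 0.0646 0.116 ]
dark [237, 188, 27, 33, 702] [ 0.6428 -0.0943  0.107 ] ellipse [250.1 207.5] [24.5 26.1] [ 0.643  -0.0941  0.108 ]
board 10208 ((0.6070019006729126, 0.012500017881393433), (0.09938543289899826, 0.15599437057971954), 10.628533363342285)
```

View pics/w2.png

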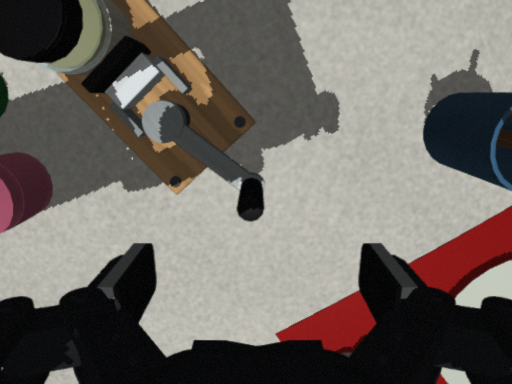

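The malformed first call was refused, so the second one opened and rose in one go. The post at (250,207) still sits at (0.643, -0.094), 291° in world and unchanged, so the clamp is closed. Now over the cap for a close look.

Call:
move_arm --steps '[14.5,-17,-12.5,0,0,0,1,14.5,-17,-12.5,0,0,0,1,14.5,-17,-12.5,0,0,0,1,14.5,-17,-12.5,0,0,0,1,14.5,-17,-12.5,0,0,0,1,14.5,-17,-12.5,0,0,0,1,14.5,-17,-12.5,0,0,0,1,14.5,-17,-12.5,0,0,0,1,0,0,0,0,0,0,1,0,0,0,0,0,0,1]'

```text
time_s: 11.08
tool_pos: [0.5934, 0.0763, 0.2766]
orientation: [[0.522, 0.853, 0.003], [0.853, -0.522, 0.0], [0.001, 0.002, -1.0]]
contact_force: [-0.6, 0.2, -0.5]
gripper_width: 0.0856
```

```bash
python3 near.py w3
```

```text
11.0833 [0.5934 0.0763 0.2766] [[0.522, 0.853, 0.003], [0.853, -0.522, 0.0], [0.001, 0.002, -1.0]] [  3.8  14.6  62.3  -0.  103.   35.2] [-0.6  0.2 -0.5] 0.08556298095813518
dark [228, 141, 59, 61, 2797] [0.5936 0.0771 0.1152] ellipse [257.  172.5] [57.  57.9] [0.5937 0.0772 0.116 ]
board 6699 ((0.600702702999115, 0.04632539302110672), (0.09888263046741486, 0.2233172059059143), 10.585346221923828)
```

View pics/w3.png

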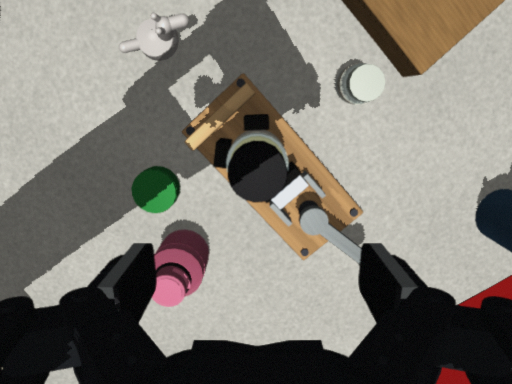

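The cap is at (257,172) → (0.5937, 0.0772). It moved about 3.5 mm into the V jaw, as expected from closing. Descend and grip.

Call:
move_arm --steps '[0.9,-0.2,28,0,0,0,1,0,0,28,0,0,0,1,0,0,28,0,0,0,1,0,0,28,0,0,0,1,0,0,28,0,0,0,1,0,0,20,0,0,0,1,0,0,16,0,0,0,1,0,0,10,0,0,0,1,0,0,5,0,0,0,1,0,0,0,0,0,0,1]'

```text
time_s: 11.97
tool_pos: [0.5931, 0.0757, 0.0829]
orientation: [[0.526, 0.851, -0.002], [0.851, -0.526, -0.0], [-0.001, -0.002, -1.0]]
contact_force: [-0.1, 0.8, 0.6]
gripper_width: 0.0855
```

Call:
move_arm --steps '[0,0,0,0,0,0,-1,0,0,0,0,0,0,-1,0,0,0,0,0,0,-1,0,0,0,0,0,0,-1,0,0,0,0,0,0,-1,0,0,0,0,0,0,-1,0,0,0,0,0,0,-1,0,0,0,0,0,0,-1,0,0,0,0,0,0,-1,0,0,0,0,0,0,-1]' --newtons 80

```text
time_s: 12.8
tool_pos: [0.5944, 0.0765, 0.0862]
orientation: [[0.525, 0.851, 0.003], [0.851, -0.525, 0.0], [0.002, 0.002, -1.0]]
contact_force: [-0.5, -0.9, 5.8]
gripper_width: 0.0527
```

```bash
cat > s.py <<'E'
from h import *
st=readout.sense();R=st["orientation"]
print(st["time_s"],st["tool_pos"].round(4),"ydir",np.degrees(np.arctan2(R[1,1],R[0,1])).round(2),"F",st["contact_force"].round(1),"M",st["moment"].round(2),st["gripper_width"],"tilt",np.degrees(np.arccos(-R[2,2])).round(2),st["joints"].round(1))
E
python3 s.py
```

```text
12.8 [0.5944 0.0765 0.0862] ydir -31.68 F [-0.5 -0.9  5.8] M [0.03 0.22 0.07] 0.05265069197170557 tilt 0.17 [ 3.8 19.9 77.8  0.  82.1 35.5]
```

Call:
move_arm --steps '[0,0,0,0,0,-0.06,-1,0,0,0,0,0,-0.06,-1,0,0,0,0,0,-0.06,-1,0,0,0,0,0,-0.06,-1,0,0,0,0,0,-0.06,-1,0,0,0,0,0,-0.06,-1,0,0,0,0,0,-0.06,-1,0,0,0,0,0,-0.06,-1,0,0,0,0,0,-0.06,-1,0,0,0,0,0,-0.06,-1]'

```text
time_s: 13.63
tool_pos: [0.5943, 0.0773, 0.0862]
orientation: [[-0.049, 0.999, 0.003], [0.999, 0.049, 0.002], [0.002, 0.003, -1.0]]
contact_force: [-1.4, 3.5, 6.0]
gripper_width: 0.0525
```

```bash
python3 s.py
```

```text
13.6333 [0.5943 0.0773 0.0862] ydir 2.83 F [-1.4  3.5  6. ] M [ 0.52  0.27 -0.65] 0.05253147450245179 tilt 0.2 [ 3.8 19.9 77.8  0.1 82.1  1. ]
```

Call:
move_arm --steps '[0,0,0,0,0,-0.06,-1,0,0,0,0,0,-0.06,-1,0,0,0,0,0,-0.06,-1,0,0,0,0,0,-0.06,-1,0,0,0,0,0,-0.06,-1,0,0,0,0,0,-0.06,-1,0,0,0,0,0,-0.06,-1,0,0,0,0,0,-0.06,-1,0,0,0,0,0,-0.04,-1,0,0,0,0,0,0,-1]'

```text
time_s: 14.47
tool_pos: [0.5942, 0.0772, 0.0862]
orientation: [[-0.539, 0.843, 0.002], [0.843, 0.539, 0.002], [0.0, 0.003, -1.0]]
contact_force: [-1.8, 2.8, 5.8]
gripper_width: 0.0525
```

```bash
python3 s.py
```

```text
14.4667 [0.5942 0.0772 0.0862] ydir 32.59 F [-1.8  2.8  5.8] M [ 0.41  0.37 -0.48] 0.052506650554514464 tilt 0.17 [  3.8  19.9  77.9   0.1  82.1 -28.8]
```

Call:
move_arm --steps '[0,0,0,0,0,-0.02,-1,0,0,0,0,0,-0.02,-1,0,0,0,0,0,-0.02,-1,0,0,0,0,0,-0.02,-1,0,0,0,0,0,-0.02,-1,0,0,0,0,0,-0.02,-1,0,0,0,0,0,-0.02,-1,0,0,0,0,0,-0.01,-1,0,0,0,0,0,0,-1,0,0,0,0,0,0,-1]'

```text
time_s: 15.3
tool_pos: [0.5941, 0.0772, 0.0862]
orientation: [[-0.657, 0.754, 0.002], [0.754, 0.657, 0.002], [-0.0, 0.003, -1.0]]
contact_force: [-2.7, 2.9, 5.9]
gripper_width: 0.0526
```

```bash
python3 s.py
```

```text
15.3 [0.5941 0.0772 0.0862] ydir 41.06 F [-2.7  2.9  5.9] M [ 0.42  0.36 -0.58] 0.05255198583022039 tilt 0.17 [  3.8  19.9  77.9   0.1  82.2 -37.2]
```

Turned 1.27 rad with a steady 0.6 N·m. I'll add a small margin to cover the cap lag, then lift a couple of mm to feel whether it is free.

Call:
move_arm --steps '[0,0,0,0,0,-0.02,-1,0,0,0,0,0,-0.01,-1,0,0,0,0,0,0,-1,0,0,-0.5,0,0,0,-1,0,0,-0.5,0,0,0,-1,0,0,-0.5,0,0,0,-1,0,0,-0.5,0,0,0,-1,0,0,-0.5,0,0,0,-1,0,0,-0.5,0,0,0,-1,0,0,0,0,0,0,-1]'

```text
time_s: 16.13
tool_pos: [0.5937, 0.0769, 0.0864]
orientation: [[-0.679, 0.734, 0.0], [0.734, 0.679, 0.001], [0.001, 0.001, -1.0]]
contact_force: [4.7, 6.1, -3.6]
gripper_width: 0.0525
```

```bash
python3 s.py
```

```text
16.1333 [0.5937 0.0769 0.0864] ydir 42.8 F [ 4.7  6.1 -3.6] M [ 0.9  -0.69 -0.57] 0.05245945497540092 tilt 0.07 [  3.8  19.9  77.8   0.1  82.3 -39. ]
```

The force went from +6 to -3.6 N with only 0.2 mm of rise. Before pulling more I check whether the jar turned or the cap slipped.

Run:
```python
from h import *
a=np.load("scene.npy",allow_pickle=True).item()["img"][190:260,215:285]
b=optics.get_image("scene")["img"][190:260,215:285]
w=optics.get_image("wrist")["img"][90:260,150:360]
r=lambda x:cv2.resize(x,(390,290),interpolation=cv2.INTER_CUBIC)
c=np.vstack([np.hstack([r(a),r(b)]),np.hstack([r(w),r(cv2.convertScaleAbs(w,alpha=2.5))])])
cv2.imwrite("pics/c3.png",c[...,::-1])
```

```text
(no output)
```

View pics/c3.png

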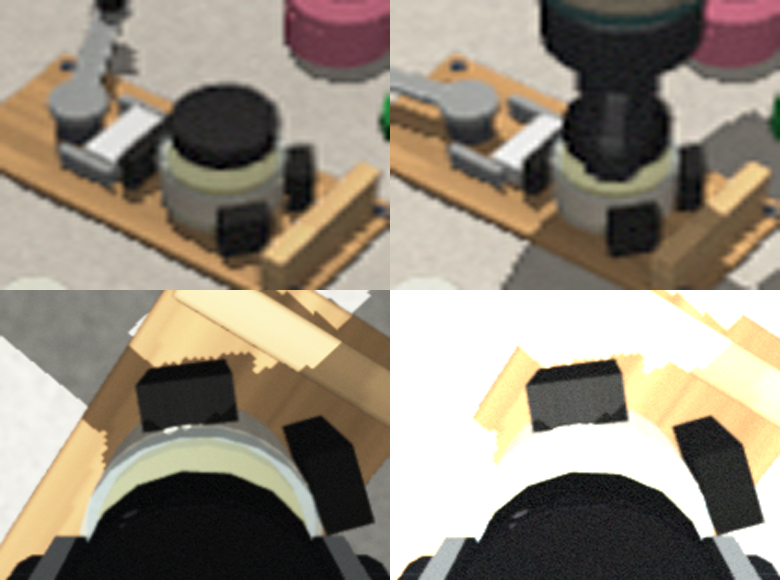

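The picture shows no marking on the jar or cap, so it can't settle whether the jar turned. Jar, V jaw and lever look unchanged. I ease the pull, turn slightly further (well below 1.75), and lift gently again.

Call:
move_arm --steps '[0,0,1,0,0,0,-1,0,0,0.5,0,0,0,-1,0,0,0,0,0,-0.02,-1,0,0,0,0,0,-0.02,-1,0,0,0,0,0,-0.02,-1,0,0,0,0,0,0,-1,0,0,-1,0,0,0,-1,0,0,-1,0,0,0,-1,0,0,-0.5,0,0,0,-1,0,0,0,0,0,0,-1]' --newtons 90

```text
time_s: 17.07
tool_pos: [0.5935, 0.0769, 0.0867]
orientation: [[-0.722, 0.692, -0.0], [0.692, 0.722, 0.001], [0.001, 0.001, -1.0]]
contact_force: [5.9, 5.6, -7.0]
gripper_width: 0.0522
```

```bash
python3 s.py
```

```text
17.0667 [0.5935 0.0769 0.0867] ydir 46.24 F [ 5.9  5.6 -7. ] M [ 0.96 -0.97 -0.58] 0.05221509655497939 tilt 0.06 [  3.8  19.8  77.8   0.1  82.4 -42.4]
```

The cap isn't moving even through its 1.5 mm play, and an 8 N side force along the jaws has built up. That points to side-load friction rather than the thread. I'll relieve the side load.

Call:
move_arm --steps '[0,0.7,0,0,0,0,-1,0,0.7,0,0,0,0,-1,0,0.6,0,0,0,0,-1,0,0,0,0,0,0,-1,0,0,0,0,0,0,-1,0,0,0,0,0,0,-1,0,0,0,0,0,0,-1,0,0,0,0,0,0,-1,0,0,0,0,0,0,-1,0,0,0,0,0,0,-1]'

```text
time_s: 17.9
tool_pos: [0.5947, 0.0777, 0.0887]
orientation: [[-0.722, 0.692, -0.0], [0.692, 0.722, -0.0], [0.0, -0.001, -1.0]]
contact_force: [-3.8, -0.4, -5.2]
gripper_width: 0.0525
```

```bash
python3 s.py
```

```text
17.9 [0.5947 0.0777 0.0887] ydir 46.25 F [-3.8 -0.4 -5.2] M [-0.08  0.61 -0.26] 0.05253651889545062 tilt 0.03 [  3.9  19.9  77.4  -0.   82.6 -42.3]
```

Side load gone; it rose 2.5 mm, past the 1.5 mm play, and the torque dropped. Continue up slowly.

Call:
move_arm --steps '[0.3,-0.5,-0.5,0,0,0,-1,0,0,-0.5,0,0,0,-1,0,0,-1,0,0,0,-1,0,0,-1,0,0,0,-1,0,0,-1,0,0,0,-1,0,0,-1,0,0,0,-1,0,0,-1,0,0,0,-1,0,0,0,0,0,0,-1,0,0,0,0,0,0,-1,0,0,0,0,0,0,-1]'

```text
time_s: 18.73
tool_pos: [0.5943, 0.0777, 0.0942]
orientation: [[-0.722, 0.692, -0.0], [0.692, 0.722, 0.0], [0.0, 0.0, -1.0]]
contact_force: [-0.9, -0.2, -0.5]
gripper_width: 0.0522
```

```bash
python3 s.py
```

```text
18.7333 [0.5943 0.0777 0.0942] ydir 46.24 F [-0.9 -0.2 -0.5] M [ 0.01 -0.01 -0.04] 0.05222489417562724 tilt 0.01 [  3.9  19.6  77.2   0.   83.2 -42.3]
```

Fz is now just the cap's weight, with no side load: the cap is free. Lift 46 mm more.

Call:
move_arm --steps '[0,0,-3,0,0,0,-1,0,0,-5,0,0,0,-1,0,0,-8,0,0,0,-1,0,0,-10,0,0,0,-1,0,0,-10,0,0,0,-1,0,0,-7,0,0,0,-1,0,0,-3,0,0,0,-1,0,0,0,0,0,0,-1,0,0,0,0,0,0,-1,0,0,0,0,0,0,-1]'

```text
time_s: 19.57
tool_pos: [0.5941, 0.0776, 0.1396]
orientation: [[-0.722, 0.692, -0.001], [0.692, 0.722, 0.0], [0.001, -0.001, -1.0]]
contact_force: [0.4, 0.6, -1.5]
gripper_width: 0.0522
```

```bash
python3 s.py
python3 - <<'E'
from h import *
i=optics.get_image("scene")
a=i["img"][150:280,180:310];st=readout.sense();w=optics.get_image("wrist")["img"]
c=np.hstack([cv2.resize(a,(400,400)),cv2.resize(w,(400,400))])
cv2.imwrite("pics/c4.png",c[...,::-1])
im=optics.get_image("wrist");P=cloud(im,st)
m=(P[...,0]>.56)&(P[...,0]<.63)&(P[...,1]>.04)&(P[...,1]<.115)
z=P[...,2][m];print(np.histogram(z[np.isfinite(z)],bins=np.arange(0,.2,.01)))
E
```

```text
19.5667 [0.5941 0.0776 0.1396] ydir 46.24 F [ 0.4  0.6 -1.5] M [ 0.01 -0.05  0.07] 0.05224103531739976 tilt 0.06 [  3.9  17.5  74.5   0.   88.1 -42.3]
(array([   31,   747,    59,   101,   131,  1424,   281,  1698,  1024,
         422,   334,    45,     0,     0,   521,  1457, 16333,  1688,
        1099]), array([0.  , 0.01, 0.02, 0.03, 0.04, 0.05, 0.06, 0.07, 0.08, 0.09, 0.1 ,
       0.11, 0.12, 0.13, 0.14, 0.15, 0.16, 0.17, 0.18, 0.19]))
```

View pics/c4.png

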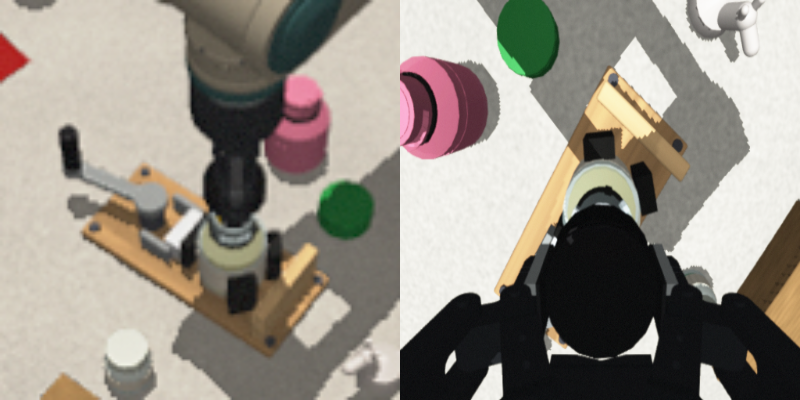

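The cap is held level at (235,185) in the left panel, and the jar's bare neck shows below it at (233,230), still in the closed clamp. Depth puts the neck top at about 0.112 m and the cap's lower edge at about 0.145 m.

```bash
python3 -c "
from h import *
print(job.hand_in())"
```

```text
the job is handed in; nothing more can be done
None
```

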